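Proof-pull a toy mallet's glued-in handle

TASK

Set the wooden toy mallet in the pull tester, its head behind the two fork posts and its handle out between them, let go of it and slide the keeper bar fully across over the head. Then take the mallet by its handle alone and pull it straight out with rising force until the tester's pointer stands between the two long lines of the scale, without passing the farther one, hold it there for about a second and ease the handle back gently so that the carriage returns to rest, never letting it snap back. Leave the mallet in the tester under the closed keeper, and do not disturb anything else on the bench.

Things in the scene. Friction and masses are not known exactly. Their poses are not given: they have to be found in the camera images.
- mallet: wooden toy mallet, loose, lying flat, about 100 g. Head: block 44 (x) x 56 (y) x 44 (z) mm; origin at the centre of its underside, z up. Handle: round dowel 18 mm thick leaving the middle of the head's -x face, 22 mm above the underside, 115 mm along -x. Easily carried by the head's two end faces, 56 mm apart along y. The only block with a handle in it.
- handle: the mallet's handle (fixed in the head); same origin and axes as the mallet
- handle_end (a point): centre of the handle's free end: (-137, 0, 22) mm in the mallet's frame
- tester: the pull tester, fixed, may stand turned: wooden base board 12 mm thick (x -100 to 135, y -102 to 112 mm) with a sprung aluminium carriage on two rails. Origin on the table below the seat with the carriage at rest. The handle points and is pulled along its -x; ahead of x = -38 mm (at rest) nothing within |y| = 50 mm is higher than 32 mm.
- seat (a point): seat on the carriage, moving with it: origin at the seat's centre on the carriage floor, 42 mm above the table; axes as the tester's. Posts 12 x 12 x 38 mm high at x = -37 to -25, |y| = 13 to 25 mm; rear stop 18 mm high at x = 28 to 38 mm; open at the sides and top. The mallet is let down from above, its origin and axes on the seat's (play: 3 mm front, 6 rear, 4 sides).
- carriage (a joint): travel of the carriage along the tester's -x in m: 0 at rest (a stop), 0.08 at most. The spring pulls it back with 2.5 N at 0 and 0.25 N more for each mm (12.5 N at 0.040, 16.3 N at 0.055); let go from there it snaps back. The head first takes up its few mm of play before the carriage moves.
- pointer (a point): tip of the carriage's dark pointer over the white scale at the tester's -y side, at (30, -80, 45) mm in the tester's frame at rest; it travels with the carriage
- mark_low (a point): the nearer long dark line on the scale, reached by the pointer at carriage travel 0.040 m; a dark raised tab stands at its outer end (scale lines are 10 mm apart)
- mark_high (a point): the farther long dark line, reached by the pointer at carriage travel 0.055 m; a dark raised tab stands at its outer end
- keeper (a joint): travel of the steel keeper bar in m: starts open at 0 to 0.010; 0.072 fully across (a stop). Slides along the tester's -y with about 2 N of friction and stays where left. Bar 16 mm wide, 8 mm thick, underside 47 mm above the carriage floor (3 mm above the mallet's head); tip at the tester's y = 75 mm at 0, 3 mm when fully across.
- keeper_knob (a point): point on the axis of the upright black knob on the keeper bar, 18 mm above the bar's top and 18 mm below the knob's top; knob 20 mm in diameter, 36 mm high. At the tester's (0, 115, 115) mm with keeper 0 and carriage 0, moving with both.
- spare_head: bystander: a bare mallet head, 44 x 56 x 44 mm block with no handle
- wheel: bystander: wooden toy wheel, 42 mm across, 18 mm thick, lying flat
- sponge: bystander: sanding block 100 x 70 x 28 mm
- offcut: bystander: wooden board 160 x 50 x 22 mm
There are look-alikes about, which are no part of the job. Leave any green or orange look-alike of the mallet alone.

How it is judged (in metres and radians):
On the way, in this order (a step that is already met when the one before it is completed fails the run):
1. the mallet stands seated in the fork, head behind the posts, handle out between them, and has been let go (x of mallet in the frame of seat between -0.008 and 0.008 m and y of mallet in the frame of seat between -0.008 and 0.008 m and z of mallet in the frame of seat between -0.006 and 0.006 m and angle between mallet's own z axis and vertical below 0.12 rad and x of handle_end in the frame of seat below -0.12 m and contact force between the fingers and mallet below 0.05 N), for 0.2 s.
2. the keeper bar is slid across over the seated head (x of mallet in the frame of seat between -0.008 and 0.008 m and y of mallet in the frame of seat between -0.008 and 0.008 m and z of mallet in the frame of seat between -0.006 and 0.006 m and value of joint keeper above 0.06 m), for 0.2 s.
3. pulled by the handle, the pointer stands between the two long lines (carriage at 40 to 55 mm) for half a second, the head bearing on the fork (value of joint carriage between 0.04 and 0.055 m and contact force between the fingers and handle above 3 N and contact force between mallet and tester above 6 N and contact force between the fingers and tester below 0.5 N and value of joint keeper above 0.06 m), for 0.5 s.
At the end, for the whole second after the job is handed in: the mallet is still seated in the fork (origin within 8 mm sideways and 6 mm in height of the seat, upright within 0.12 rad, handle out to the front), the keeper is across (beyond 60 of 72 mm), the carriage is back within 4 mm of rest, everything is still and the mallet is released (all of step 2 and angle between mallet's own z axis and vertical below 0.12 rad and x of handle_end in the frame of seat below -0.12 m and value of joint carriage below 0.004 m and linear speed of mallet below 0.02 m/s and contact force between the fingers and mallet below 0.05 N); the robot touches nothing.
It fails at once if the pull went too far: the pointer passed the farther long line (carriage beyond 58 mm) (value of joint carriage above 0.058 m).
It fails at once if the carriage was let snap back (faster than 0.35 m/s) (velocity of joint carriage below -0.35 m/s).
It fails at once if a bystander was shifted by more than 30 mm (distance of any of spare_head, wheel, sponge, offcut from where it was at the start of the episode above 0.03 m).
It also fails if it takes over 72 s, if anything falls off the work surface, if the arm or the gripper's body presses on something with over 40 N, if the wrist force passes 120 N, or if a joint passes its speed limit or range.

ROBOT

A 6-joint arm with a two-finger parallel gripper is mounted at the origin on the work surface. World frame = base frame: x ahead of the robot, y to its left, z up, the work surface at z = 0. Lengths are in m, angles in degrees, forces in N, time in s.
With the tool pointing down it reaches from about 0.35 to 0.875 m from the base axis. Payload 4.2 kg.
Tool frame: the origin (TCP) lies on the centre line of the jaws, within the pads' length; the fingertips stand 19 mm ahead of it and the grasp point (between the pads) is the TCP; x points along the fingers, y is the direction in which the jaws open and shut, and the axes are right-handed (so a half turn about x gives the same grasp; the last joint's range is limited). The gripper opens to 87 mm and grips with 3 to 60 N. Pads are 19 mm wide; open, the fingers measure 117 mm over their backs; the gripper's body (75 mm by 190 mm) begins 51 mm behind the grasp point.
Start: joints at [14.817, 22.042, 0.453, 0, -68.411, -14.817], TCP at [0.625, 0, 0.242] pointing down, gripper open.
Joint ranges: [-179.83, 179.83], [-69.29, 118.12], [-61.27, 80.66], [-181.25, 117.63], [-171.15, -9.14], [-177.46, 177.46]. Speed limits (degrees/s): [159.86, 159.86, 180, 180, 180, 180].

INTERFACE

Orientations are given as a 3x3 rotation matrix whose columns are the frame's x, y, z axes.
In Python, from station import * gives the robot as it stands.
- The arm moves only by the shell command python3 -m creep 'ROWS'. ROWS is JSON, a list of rows, each a list of 5 numbers: the opening, from 0 (shut) to 1 (fully open), then the shift along the world's x, y, z in mm, then the turn about the world's z in rad. In form: [[jaw, x, y, z, turn], ...]. A call has exactly 8 rows; each row is the pose to reach, as a shift and turn from the pose measured when the call began; what a row does not reach only later rows make up. A row lasts 1/10 s, in which the tool goes at most 50 mm and 8.59 degrees, less where a joint would pass 70% of its speed; a pose out of reach is approached as far as the arm can. A call with a gripper value outside its range is refused whole. The fingers move at their own pace and stop on an object; the grip force is fixed at half the most. Time passes only in rows, so rows that repeat a pose let the fingers close, or fill a call up. It gives the time, the measured TCP pose, the force and the opening at its end, in the units of the state.
- sense(): the state, without advancing time (a new reading comes with each control period).
- capture(name): name is "scene" or "side" or "wrist"; returns a dict with "image" (384x512x3 uint8, blue, green, red), "z_map" (384x512 float32, m along the optical axis (not along the pixel's ray), 0 where there is no reading), "mtx" (3x3 intrinsics, pixels), "eye" and "attitude" of the camera in the world. Camera axes: x right, y up, looking along -z (the intrinsics and any distortion apply to the point x, -y, -z); pixel columns grow to the right and rows downward; lengths in m; the calibration is good to about 2 mm. The wrist camera is an equidistant fisheye: a pixel r from the principal point sees the ray r / f radians off the axis. A picture is of the moment at which its call begins.
- finish_job(): hands the job in, once; it reports no verdict.
Trained networks look in a picture, given as the dict that the camera call returned (one of the last four; its "shot" number tells which), for a name from the list of things; names that differ only in an ending like _2 or _b are one class to them, and where a whole thing is asked for, a point or a joint stands for the part that bears it (a point fixed in the world has none). Each returns a list of dicts, best first, with "confidence" (0 to 1); they miss things now and then, are a little off and sometimes report something else, mostly with a low value. They report only what shows in the picture. A call takes as long as a camera call. They do not tell look-alikes from the thing itself.
- look_for(picture, thing): "box" ([left, top, right, bottom] in pixels, round what is visible of it).
- mark_of(picture, thing): "centre" ([column, row] in pixels: a listed point, or the origin of a listed thing).
The state is a dict: "time_s": time; "joints": joint angles; "joint_velocities": joint speeds; "effort": joint torques, N m; "tcp_pos": TCP position; "ee_rot": TCP orientation; "wrist_force": force on the tool from outside, world axes, zero at the start; "moment": the same for the moment, N m; "gripper_width": opening from 0.0 (shut) to 1.0 (fully open).
Only numpy, scipy, OpenCV 4.12 (cv2) and the standard library are available. Lean on these libraries where they do the work, as an engineer would, in place of code of your own. Each camera call takes 0.05 s, during which the arm holds its last target.

## Working session

There is one attempt and no reset: what is moved stays moved. The work goes in short steps, Python scripts to look and compute and a shell command to move; the robot and the scene stay as the last step left them, time stands still between calls to the robot, and variables do not carry over. Pictures are saved under pics/ and viewed, and the job is handed in when it is done.

```bash
ls; mkdir -p pics; python3 - <<'E'
from station import *
import cv2
s=sense();print(s['time_s'],s['tcp_pos'],s['ee_rot'],s['gripper_width'])
for n in ["scene","side","wrist"]:
    c=capture(n);cv2.imwrite(f"pics/{n}0.png",c["image"]);print(n,c["eye"],c["mtx"],c["attitude"],[k for k in c])
    for t in ["mallet","tester","keeper_knob","seat","pointer","handle_end"]:
        print(t,[(r['confidence'],r['centre']) for r in mark_of(c,t)][:4])
E
```

```text
pics
0.0 [6.24437372e-01 2.34503226e-05 2.40443803e-01] [[-2.21799228e-03 -9.99997518e-01  2.10563025e-04]
 [-9.06831412e-05  2.10764678e-04  9.99999974e-01]
 [-9.99997536e-01  2.21797312e-03 -9.11503906e-05]] 1.0005055183277258
scene [1.11960745 0.25865835 1.07092817] [[350.97857381   0.         258.40985038]
 [  0.         350.97857381 191.66210546]
 [  0.           0.           1.        ]] [[-0.41291634 -0.77875393  0.47227367]
 [ 0.91076368 -0.35482883  0.2112014 ]
 [ 0.00310239  0.51733821  0.85577541]] ['image', 'z_map', 'mtx', 'eye', 'attitude', 'shot']
mallet [(0.95, [190.7, 240.2]), (0.89, [193.2, 149.6]), (0.77, [184.3, 128.9]), (0.68, [268.1, 197.4])]
tester [(0.39, [163.3, 134.9])]
keeper_knob [(0.65, [316.3, 213.7])]
seat [(0.57, [289.2, 209.9]), (0.37, [260.5, 204.3])]
pointer [(0.89, [262.3, 206.6]), (0.3, [282.3, 213.6])]
handle_end [(0.71, [211.9, 202.1]), (0.65, [162.5, 136.1]), (0.43, [190.6, 98.9]), (0.41, [119.5, 157.7])]
side [ 0.39168451 -0.75635228  1.08255402] [[402.51241026   0.         258.08059561]
 [  0.         402.51241026 191.60152775]
 [  0.         
[... 420 characters left out ...]
end [(0.74, [253.4, 347.8]), (0.66, [171.0, 374.3]), (0.57, [322.5, 367.6]), (0.47, [285.3, 231.3])]
wrist [ 0.62420405 -0.08487403  0.38601124] [[297.31863964   0.         251.6695112 ]
 [  0.         297.31863964 190.99691027]
 [  0.           0.           1.        ]] [[-9.99999947e-01  1.37336148e-04 -2.96868931e-04]
 [-3.97199143e-05 -9.51855542e-01 -3.06546938e-01]
 [-3.24676313e-04 -3.06546910e-01  9.51855497e-01]] ['image', 'z_map', 'mtx', 'eye', 'attitude', 'shot']
mallet [(0.81, [130.6, 72.3])]
tester [(0.93, [281.1, 243.9]), (0.34, [275.3, 200.6])]
keeper_knob []
seat [(0.94, [282.6, 257.5])]
pointer [(0.6, [271.9, 202.1])]
handle_end [(0.85, [226.1, 64.6]), (0.36, [317.3, 58.1])]
```

View pics/scene0.png

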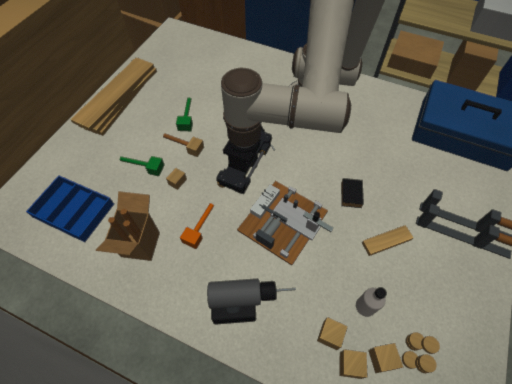

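View pics/side0.png

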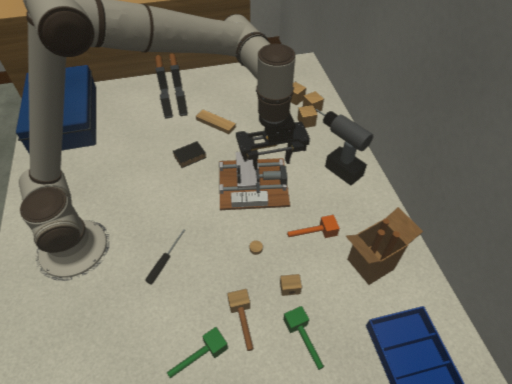

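View pics/wrist0.png

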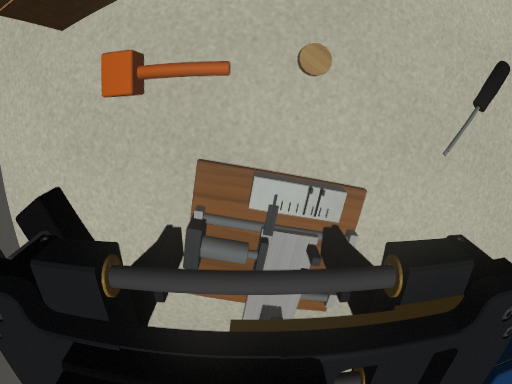

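```bash
cat > h.py <<'E'
from station import *
import numpy as np, cv2
def cloud(c):
    z=c['z_map'].astype(float);m=c['mtx'];h,w=z.shape
    u,v=np.meshgrid(np.arange(w),np.arange(h))
    P=np.stack([(u-m[0,2])/m[0,0]*z,-(v-m[1,2])/m[1,1]*z,-z],-1)
    W=P@np.array(c['attitude']).T+np.array(c['eye']); W[z==0]=np.nan
    return W
def proj(c,p):
    q=(np.asarray(p)-c['eye'])@np.array(c['attitude']); m=c['mtx']
    return np.array([m[0,0]*q[0]/-q[2]+m[0,2], m[1,1]*-q[1]/-q[2]+m[1,2]])
def ray(c,uv,zw):
    m=c['mtx'];d=np.array([(uv[0]-m[0,2])/m[0,0],-(uv[1]-m[1,2])/m[1,1],-1.])@np.array(c['attitude']).T
    e=np.array(c['eye']);return e+d*(zw-e[2])/d[2]
def fray(c,uv,zw): # wrist fisheye
    m=c['mtx'];x,y=(uv[0]-m[0,2])/m[0,0],(uv[1]-m[1,2])/m[1,1]
    r=np.hypot(x,y);s=np.sin(r)/r if r>0 else 1
    d=np.array([x*s,-y*s,-np.cos(r)])@np.array(c['attitude']).T
    e=np.array(c['eye']);return e+d*(zw-e[2])/d[2]
def big(c,box,k,name):
    l,t,r,b=box;cv2.imwrite(name,cv2.resize(c['image'][t:b,l:r],None,fx=k,fy=k,interpolation=cv2.INTER_CUBIC))
E
python3 - <<'E'
from h import *
for n,box in [("side",(200,280,280,360)),("scene",(150,120,215,165))]:
    c=capture(n);W=cloud(c);l,t,r,b=box
    S=W[t:b,l:r].reshape(-1,3);I=c['image'][t:b,l:r].reshape(-1,3).astype(int)
    wood=(I[:,2]-I[:,0]>35)&(I[:,2]>I[:,1]+8)
    print(n,'table z',np.nanmedian(S[~wood,2]),wood.sum())
    S=S[wood];
    top=S[(S[:,2]>0.036)];print('head top',len(top),np.median(top,0),top.min(0),top.max(0))
    rc=cv2.minAreaRect((top[:,:2]*1000).astype(np.float32));print(rc)
    hd=S[(S[:,2]>0.02)&(S[:,2]<0.036)];print('handle',len(hd),hd.min(0),hd.max(0))
    print(cv2.minAreaRect((hd[:,:2]*1000).astype(np.float32)))
    big(c,(170,140,330,380) if n=="side" else (100,80,360,280),3 if n=="scene" else 2.5,f"pics/{n}1.png")
    if n=="side": big(c,(200,100,320,220),5,"pics/side1t.png")
    else: big(c,(220,165,350,275),5,"pics/scene1t.png")
E
```

```text
side table z -0.0006333417542272457 590
head top 312 [ 0.45739571 -0.30177027  0.04282639] [ 0.4301583  -0.32346132  0.03669003] [ 0.48456051 -0.27744824  0.04954621]
((457.330810546875, -300.25213623046875), (54.48250961303711, 45.852108001708984), 0.955816924571991)
handle 262 [ 0.42996911 -0.43668538  0.0204592 ] [ 0.47402423 -0.29016977  0.03566213]
((460.05621337890625, -361.09393310546875), (39.294403076171875, 148.98948669433594), 8.212691307067871)
scene table z 0.0026200184875710963 254
head top 146 [ 0.46274986 -0.29898414  0.04494987] [ 0.43074476 -0.32264688  0.03796734] [ 0.48809753 -0.27849326  0.05349783]
((459.673828125, -300.894775390625), (57.39419174194336, 43.97412872314453), 0.9638407826423645)
handle 104 [ 0.45243633 -0.43755825  0.02122839] [ 0.47056541 -0.33010411  0.03595308]
((461.5191650390625, -383.83502197265625), (107.45513153076172, 18.105228424072266), 89.9550552368164)
```

```bash
ls pics
```

```text
scene0.png
scene1.png
scene1t.png
side0.png
side1.png
side1t.png
wrist0.png
```

View pics/side1t.png

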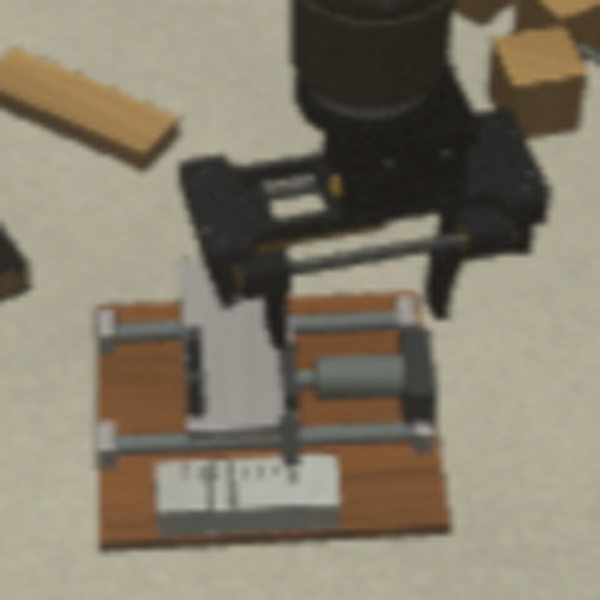

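View pics/scene1t.png

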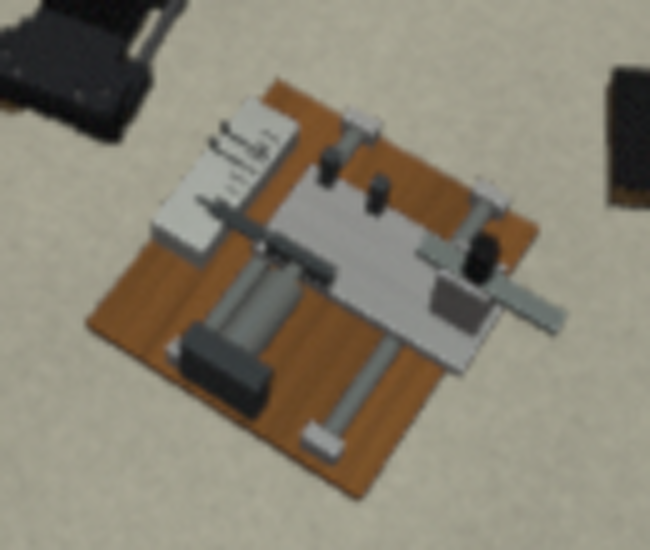

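View pics/side1.png

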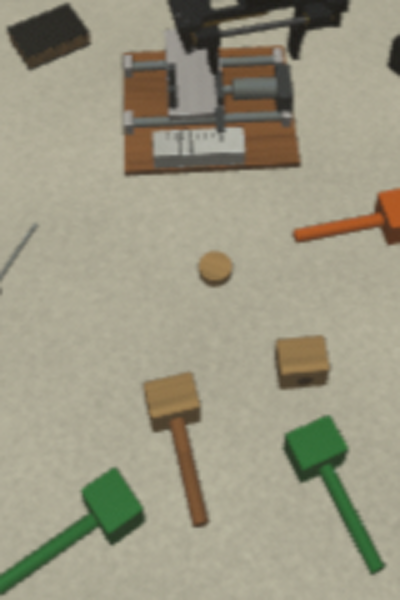

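```bash
python3 - <<'E'
from h import *
cs=capture("scene");cd=capture("side")
# tester corners: (-100,-102),(-100,112),(135,112),(135,-102)
loc=[(-100,-102),(-100,112),(135,112),(135,-102)]
uv=[(276.2,180.8),(328,211),(292,264.8),(238,229.8)]
A=np.array(loc,float);B=np.array([ray(cs,p,.012)[:2]*1000 for p in uv])
uv2=[(219.6,208.6),(290,205.8)]
B2=np.array([ray(cd,p,.012)[:2]*1000 for p in uv2]);A2=A[[0,3]]
def fit(A,B):
    a=A-A.mean(0);b=B-B.mean(0)
    th=np.arctan2((a[:,0]*b[:,1]-a[:,1]*b[:,0]).sum(),(a*b).sum())
    R=np.array([[np.cos(th),-np.sin(th)],[np.sin(th),np.cos(th)]]);t=B.mean(0)-R@A.mean(0)
    return np.degrees(th),t,np.round(B-(A@R.T+t),1)
print(B,fit(A,B));print(B2,fit(A2,B2))
# brown mask minAreaRect from both
for n,c,box in [("scene",cs,(230,170,340,275)),("side",cd,(205,150,300,215))]:
    W=cloud(c);l,t,r,b=box;S=W[t:b,l:r].reshape(-1,3);I=c['image'][t:b,l:r].reshape(-1,3).astype(int)
    k=(I[:,2]-I[:,0]>30)&(abs(S[:,2]-.012)<.008)
    print(n,k.sum(),cv2.minAreaRect((S[k][:,:2]*1000).astype(np.float32)),np.median(S[k][:,2]))
for n,c in [("scene",cs),("side",cd)]:
  for t,z in [("keeper_knob",.115),("seat",.042),("pointer",.045),("mark_low",.032),("mark_high",.032),("spare_head",0),("wheel",0),("sponge",0),("offcut",0),("handle_end",.022),("mallet",0),("tester",0)]:
    print(n,t,[(r['confidence'],r['centre'],np.round(ray(c,r['centre'],z)[:2]*1000)) for r in mark_of(c,t)][:3])
E
```

```text
[[467.17406922  36.66061066]
 [506.97226236 245.39271674]
 [735.3913912  203.58694991]
 [697.46040286  -3.24639654]] (np.float64(-10.324027337914824), array([583.63678295, 118.8156793 ]), array([[ 0.2,  0.3],
       [ 1.6, -1.5],
       [-1.1, -1.2],
       [-0.7,  2.5]]))
[[464.56043332  29.41273081]
 [692.8879723  -14.13716654]] (np.float64(-10.798568990562828), array([580.6444857 , 111.11030271]), array([[ 1.3, -0.2],
       [-1.3,  0.2]]))
scene 1804 ((600.8163452148438, 116.79379272460938), (215.1739959716797, 235.76014709472656), 79.85820770263672) 0.013405394418014471
side 1322 ((600.34716796875, 116.75861358642578), (220.5299530029297, 233.25042724609375), 79.52244567871094) 0.010541714431352878
scene keeper_knob [(0.53, [313.3, 216.3], array([603., 212.]))]
scene seat [(0.78, [283.1, 209.1], array([579., 107.])), (0.15, [271.1, 194.5], array([544.,  49.]))]
scene pointer [(0.71, [260.0, 205.6], array([601.,  33.]))]
scene mark_low [(0.87, [268.2, 195.9], array([548.,  40.])), (0.37, [177.9, 184.2], array([ 635., -267.]))]
scene mark_high [(0.77, [270.9, 192.4], array([531., 
[... 704 characters left out ...]
96.,  46.]))]
side mark_low [(0.76, [247.0, 198.0], array([559.,  36.]))]
side mark_high [(0.56, [239.7, 194.5], array([538.,  56.]))]
side spare_head [(0.94, [289.2, 287.4], array([ 609., -287.]))]
side wheel [(0.44, [257.2, 248.9], array([ 550., -141.]))]
side sponge [(0.88, [188.2, 156.7], array([396., 298.]))]
side offcut [(0.74, [216.4, 123.9], array([529., 450.]))]
side handle_end [(0.64, [169.8, 376.1], array([ 251., -452.])), (0.64, [323.0, 369.9], array([ 623., -528.])), (0.55, [250.2, 348.1], array([ 459., -433.]))]
side mallet [(0.88, [295.6, 318.4], array([ 600., -379.])), (0.81, [240.3, 306.2], array([ 460., -308.])), (0.78, [326.3, 229.8], array([ 782., -125.]))]
side tester []
```

```bash
python3 -m creep '[[1,-20,-40,0,0],[1,-42,-80,0,0],[1,-64,-120,0,0],[1,-86,-160,0,0.017],[1,-108,-200,-10,0.017],[1,-130,-240,-30,0.017],[1,-150,-275,-50,0.017],[1,-166,-300,-70,0.017]]'
python3 - <<'E'
from h import *
s=sense();print(s['time_s'],s['tcp_pos'],s['wrist_force'])
c=capture("wrist");cv2.imwrite("pics/w1.png",c["image"])
c=capture("scene");big(c,(220,165,350,275),6,"pics/sc2.png")
W=cloud(c)
S=W[165:275,220:350].reshape(-1,3);I=c['image'][165:275,220:350].reshape(-1,3).astype(int)
k=(S[:,2]>.105)&(S[:,2]<.15);print(k.sum(),np.median(S[k],0),S[k].min(0),S[k].max(0))
for t,z in [("keeper_knob",.115),("seat",.042),("pointer",.045),("mark_low",.032),("mark_high",.032)]:
    print(t,[(r['confidence'],r['centre'],np.round(ray(c,r['centre'],z)[:2]*1000)) for r in mark_of(c,t)][:3])
E
```

```text
time_s: 3.25
tcp_pos: [0.4577, -0.3019, 0.1712]
ee_rot: [[0.001, -1.0, -0.016], [-0.0, -0.016, 1.0], [-1.0, -0.001, -0.0]]
wrist_force: [0.7, 0.4, -0.3]
gripper_width: 0.997
3.25 [ 0.45765933 -0.30185586  0.17121967] [ 0.66404588  0.36141754 -0.34720151]
55 [0.60555898 0.21890286 0.13216402] [0.59204994 0.20956148 0.10820785] [0.61060526 0.2286134  0.13669255]
keeper_knob [(0.74, [312.7, 215.0], array([599., 208.])), (0.46, [175.7, 182.6], array([ 672., -235.]))]
seat [(0.71, [265.6, 194.5], array([552.,  32.])), (0.63, [286.2, 209.0], array([575., 117.]))]
pointer [(0.69, [261.8, 202.7], array([588.,  34.]))]
mark_low [(0.57, [266.4, 194.3], array([545.,  32.]))]
mark_high [(0.87, [270.9, 193.2], array([534.,  44.]))]
```

View pics/w1.png

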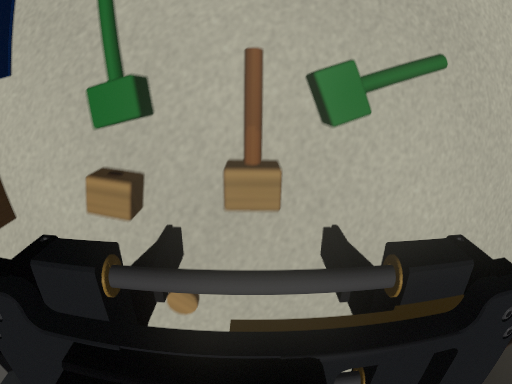

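View pics/sc2.png

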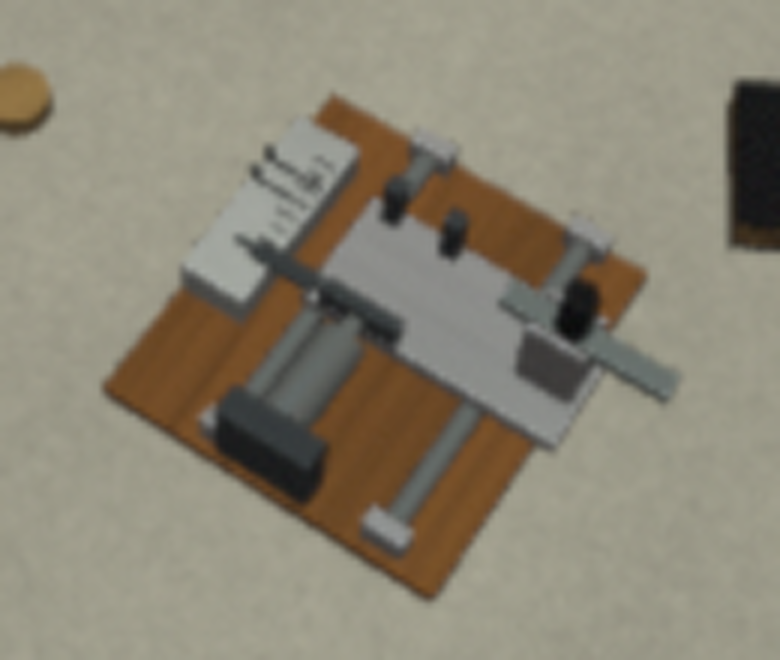

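```bash
python3 - <<'E'
from h import *
c=capture("wrist")
for p in [(225,168),(280,168),(223,210),(281,210)]:print(p,fray(c,p,.044 if p[1]>0 else 0))
for p in [(245,49),(262,49),(245,158),(262,158)]:print(p,fray(c,p,.022))
big(c,(200,30,310,230),3,"pics/w2.png")
E
```

```text
(225, 168) [ 0.48539657 -0.31900378  0.044     ]
(280, 168) [ 0.43339017 -0.32000425  0.044     ]
(223, 210) [ 0.48775515 -0.27635536  0.044     ]
(281, 210) [ 0.43037865 -0.27746932  0.044     ]
(245, 49) [ 0.46881185 -0.43392647  0.022     ]
(262, 49) [ 0.45234389 -0.43425717  0.022     ]
(245, 158) [ 0.46706492 -0.32447904  0.022     ]
(262, 158) [ 0.44988482 -0.32481352  0.022     ]
```

View pics/w2.png

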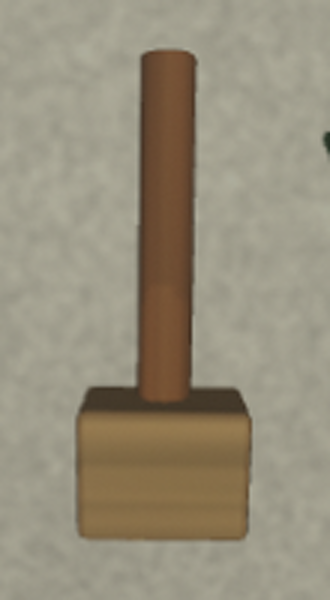

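```bash
python3 -m creep '[[1,1,2,-25,0.001],[1,1,2,-50,0.001],[1,1,2,-75,0.001],[1,1,2,-95,0.001],[1,1,2,-110,0.001],[1,1,2,-120,0.001],[1,1,2,-127,0.001],[1,1,2,-127,0.001]]'
python3 -m creep '[[0.7,0,0,0,0],[0.6,0,0,0,0],[0.5,0,0,0,0],[0.4,0,0,0,0],[0.4,0,0,0,0],[0.4,0,0,0,0],[0.4,0,0,0,0],[0.4,0,0,0,0]]'
```

```text
time_s: 4.45
tcp_pos: [0.4613, -0.297, 0.0451]
ee_rot: [[0.001, -1.0, -0.02], [-0.001, -0.02, 1.0], [-1.0, -0.001, -0.001]]
wrist_force: [-0.1, 0.0, -0.2]
gripper_width: 0.999
time_s: 5.25
tcp_pos: [0.4609, -0.297, 0.0454]
ee_rot: [[0.0, -1.0, -0.02], [-0.0, -0.02, 1.0], [-1.0, -0.0, -0.0]]
wrist_force: [-2.9, 0.4, 4.8]
gripper_width: 0.639
```

```bash
python3 -m creep '[[0.4,0,0,15,0],[0.4,0,0,40,0],[0.4,0,0,70,0],[0.4,0,0,100,0],[0.4,0,10,130,-0.1],[0.4,5,30,155,-0.2],[0.4,10,60,170,-0.32],[0.4,20,95,175,-0.45]]'
python3 -c "
from h import *
s=sense();print(s['joints'],s['wrist_force'],s['tcp_pos'])"
```

```text
time_s: 6.05
tcp_pos: [0.4819, -0.2016, 0.2222]
ee_rot: [[0.005, -0.906, 0.423], [-0.001, 0.423, 0.906], [-1.0, -0.005, 0.001]]
wrist_force: [0.2, -0.1, -0.8]
gripper_width: 0.644
[-4.87208423e+00  1.28252687e+01 -1.57619915e+01  3.88826333e-02
 -6.11167303e+01 -2.01638005e+01] [ 0.21643305 -0.09855149 -0.80639807] [ 0.48192738 -0.20163011  0.22221386]
```

```bash
python3 -m creep '[[0.4,10,35,0,-0.13],[0.4,22,75,0,-0.27],[0.4,35,115,0,-0.41],[0.4,48,155,0,-0.55],[0.4,62,195,0,-0.69],[0.4,76,235,0,-0.83],[0.4,90,275,0,-0.97],[0.4,102,305,0,-1.1]]'
python3 -m creep '[[0.4,1,10,0,-0.1],[0.4,1,12,0,-0.2],[0.4,1,12,0,-0.22],[0.4,1,12,0,-0.22],[0.4,1,12,0,-0.22],[0.4,1,12,0,-0.22],[0.4,1,12,0,-0.22],[0.4,1,12,0,-0.22]]'
python3 - <<'E'
from h import *
s=sense();print(s['tcp_pos'],s['joints'],np.round(s['ee_rot'],4)[:,2],s['wrist_force'])
for n in ["wrist","scene","side"]:
    c=capture(n);cv2.imwrite(f"pics/{n}3.png",c["image"])
    if n!="wrist": big(c,(200,120,330,250),5,f"pics/{n}3b.png")
E
```

```text
time_s: 6.85
tcp_pos: [0.5846, 0.1061, 0.2216]
ee_rot: [[0.002, -0.03, 1.0], [-0.004, 1.0, 0.03], [-1.0, -0.004, 0.002]]
wrist_force: [1.1, -0.0, -0.3]
gripper_width: 0.642
time_s: 7.65
tcp_pos: [0.5856, 0.1179, 0.2217]
ee_rot: [[0.001, 0.189, 0.982], [-0.004, 0.982, -0.189], [-1.0, -0.004, 0.002]]
wrist_force: [0.4, -0.2, -0.7]
gripper_width: 0.643
[0.5856277  0.11786619 0.22168478] [  27.02319639   20.17575387   -5.44737099    0.28387672  -64.42763238
 -128.03159151] [ 0.982  -0.1888  0.0021] [ 0.3691176  -0.19085763 -0.72511914]
```

View pics/wrist3.png

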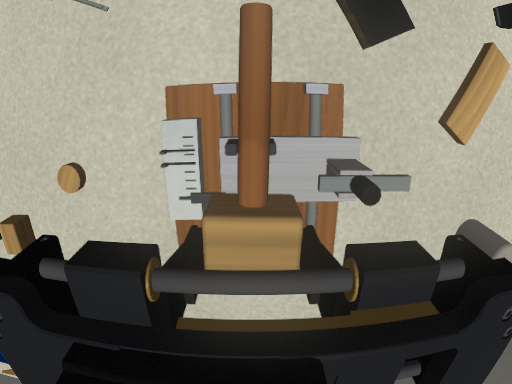

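View pics/scene3b.png

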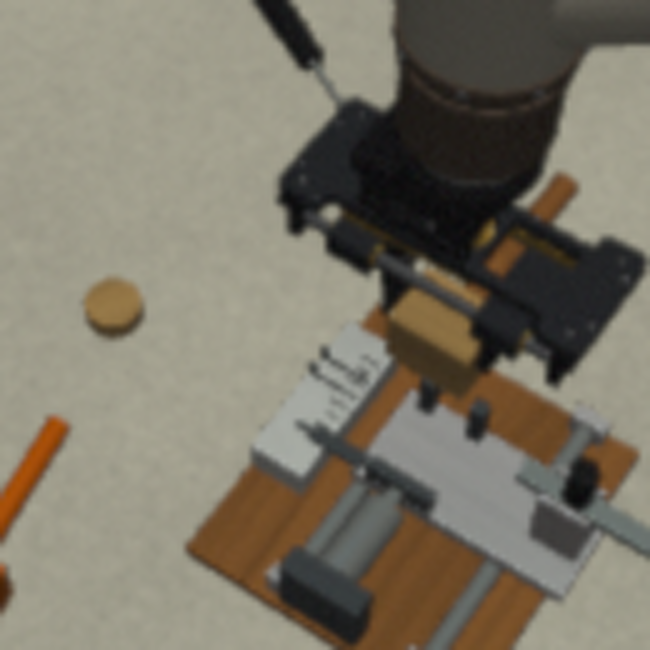

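View pics/side3b.png

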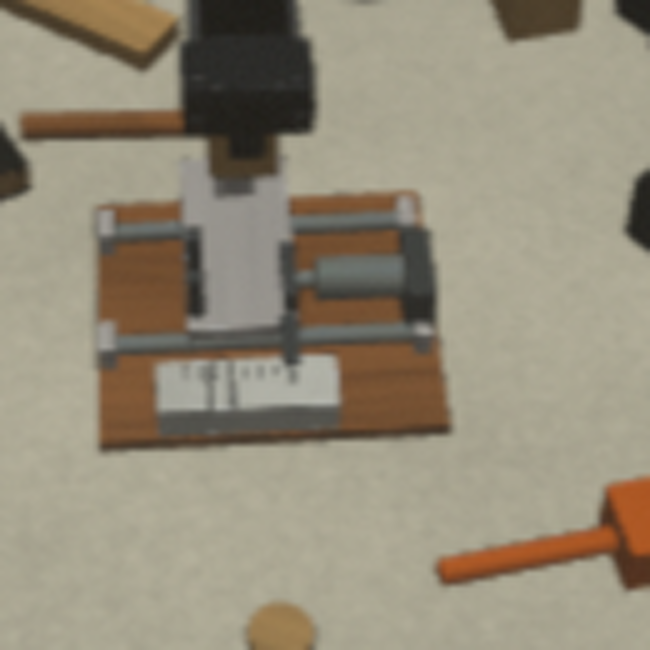

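```bash
python3 - <<'E'
from h import *
c=capture("wrist")
big(c,(150,70,350,220),4,"pics/w4.png")
for p in [(166,87),(343,84)]:print(fray(c,p,.012)*1000)
# depth-based? z stats
print(np.round(c['z_map'][150,200:260:6],3))
E
```

```text
[465.76697834  35.3088589   12.        ]
[501.80276155 244.72581159  12.        ]
[0.341 0.354 0.353 0.353 0.324 0.286 0.286 0.161 0.    0.159]
```

View pics/w4.png

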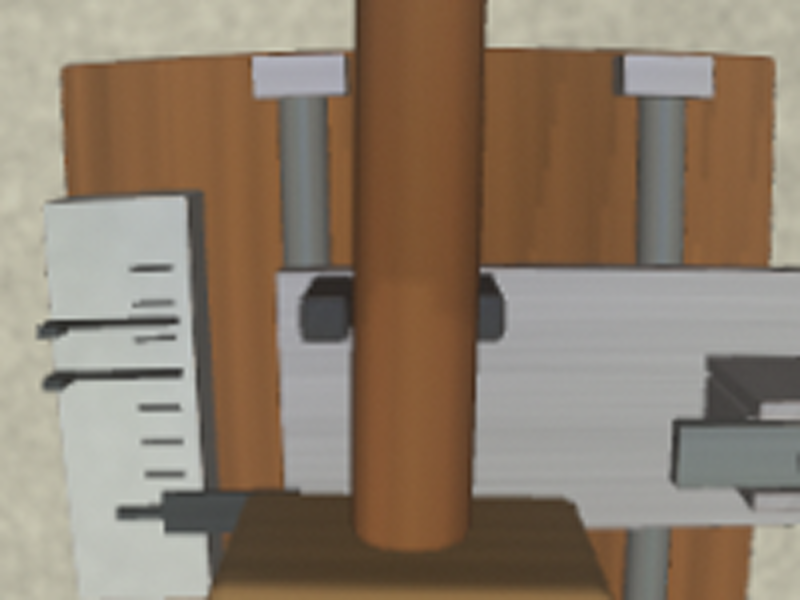

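```bash
python3 - <<'E'
from h import *
c=capture("wrist");s=sense();tcp=s['tcp_pos']*1000
f=lambda p,z:fray(c,(150+p[0]/4,70+p[1]/4),z/1000)[:2]*1000
base=[f((64,67),12),f((773,58),12)];post=[f(p,80) for p in [(302,341),(302,293),(505,341),(505,293)]]
A=np.array([(-100,-102),(-100,112),(-25,-25),(-37,-25),(-25,25),(-37,25)],float);B=np.array(base+post)
def fit(A,B):
    a=A-A.mean(0);b=B-B.mean(0)
    th=np.arctan2((a[:,0]*b[:,1]-a[:,1]*b[:,0]).sum(),(a*b).sum())
    R=np.array([[np.cos(th),-np.sin(th)],[np.sin(th),np.cos(th)]]);t=B.mean(0)-R@A.mean(0)
    return np.degrees(th),t,np.round(B-(A@R.T+t),1)
print(fit(A,B));print(fit(A[:2],B[:2]));print(fit(A[2:],B[2:]))
# mallet
for q,z in [((241,8),198),((272,8),198),((238,200),198),((268,200),198),((203,219),220.3),((301,219),220.3)]:
    print(q,np.round(fray(c,q,z/1000)*1000,1))
print(tcp)
k=[f(p,101) for p in [(672,420),(672,490)]];print('keeper tip',k, f((672,455),97))
big(c,(190,0,320,280),2.1,"pics/w5.png")
E
```

```text
(np.float64(-10.109483122257453), array([580.90868125, 117.81014162]), array([[ 0.9,  0.5],
       [ 0.3, -0.7],
       [-0.6,  0.2],
       [-0.5,  0.5],
       [-0.1, -0.2],
       [ 0. , -0.3]]))
(np.float64(-10.005525057138822), array([581.55695105, 117.88742783]), array([[ 0.1,  0.6],
       [-0.1, -0.6]]))
(np.float64(-10.853365717021338), array([580.53163859, 117.46427213]), array([[-0. ,  0.1],
       [ 0.1,  0.4],
       [-0.1, -0.1],
       [-0. , -0.4]]))
(241, 8) [448.8 138.  198. ]
(272, 8) [451.9 155.  198. ]
(238, 200) [558.8 114.6 198. ]
(268, 200) [562.2 132.3 198. ]
(203, 219) [558.3  96.4 220.3]
(301, 219) [568.2 148.2 220.3]
[585.61193711 118.10102025 221.6161328 ]
keeper tip [array([581.74885729, 181.32107183]), array([598.89947681, 179.19217967])] [591.5863389  180.93638462]
```

View pics/w5.png

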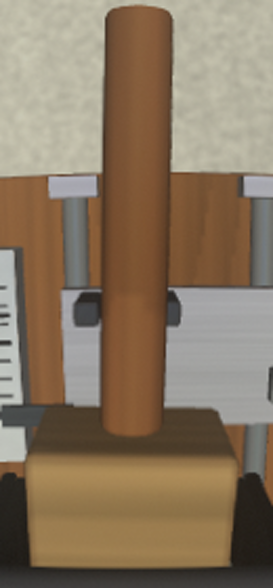

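```bash
python3 -m creep '[[0.4,-3,-1,-20,0.01],[0.4,-3,-1,-40,0.01],[0.4,-3,-1,-60,0.01],[0.4,-3,-1,-75,0.01],[0.4,-3,-1,-85,0.01],[0.4,-3,-1,-88,0.01],[0.4,-3,-1,-88,0.01],[0.4,-3,-1,-88,0.01]]'
python3 - <<'E'
from h import *
s=sense();print(s['tcp_pos'],np.round(s['ee_rot'],4)[:,2],s['wrist_force'])
c=capture("wrist");big(c,(130,0,390,300),2,f"pics/w6.png")
c=capture("side");big(c,(200,120,300,220),6,f"pics/s6.png")
E
```

```text
time_s: 8.7
tcp_pos: [0.5832, 0.1173, 0.1345]
ee_rot: [[0.003, 0.179, 0.984], [-0.004, 0.984, -0.179], [-1.0, -0.003, 0.003]]
wrist_force: [-0.1, 0.2, -0.6]
gripper_width: 0.639
[0.58321183 0.1173323  0.13447243] [ 0.9839 -0.1786  0.0034] [-0.06997165  0.20241598 -0.55849018]
```

View pics/w6.png

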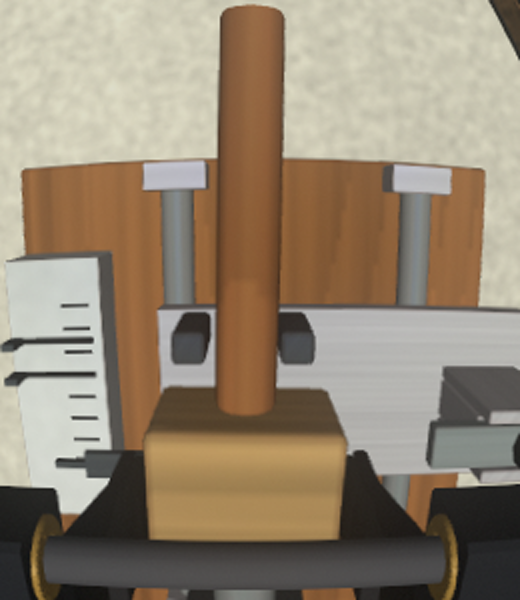

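View pics/s6.png

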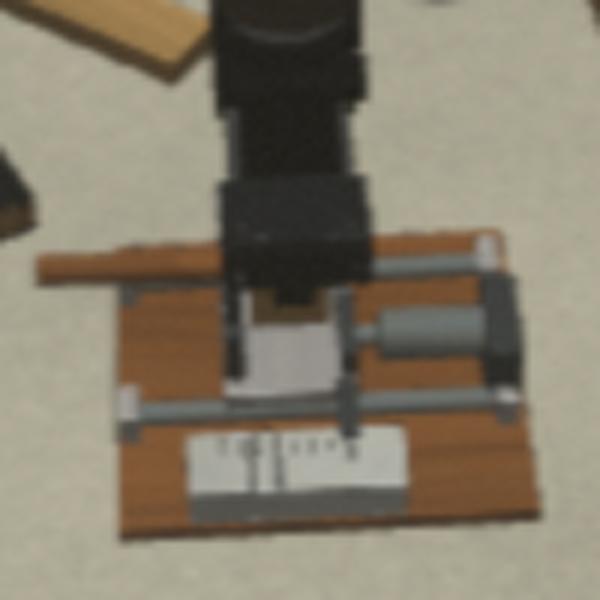

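```bash
python3 - <<'E'
from h import *
c=capture("wrist");s=sense()
f=lambda p,z:fray(c,(130+p[0]/2,p[1]/2),z/1000)[:2]*1000
th=np.radians(-10.3);R=np.array([[np.cos(th),-np.sin(th)],[np.sin(th),np.cos(th)]]);o=np.array([581,117.7])
L=lambda q:np.round((q-o)@R,1)
u=s['tcp_pos'][2]*1000-45.4
print('under',u)
for n,p,z in [("postL fo",(172,363),80),("postL in",(208,363),80),("postR in",(281,363),80),("postR out",(314,363),80),
  ("hdl L",(218,340),u+22),("hdl R",(279,340),u+22),("end L",(221,18),u+22),("end R",(284,18),u+22),
  ("head L",(146,433),u+44),("head R",(346,433),u+44),("keeper tip",(430,447),97),("base L",(22,171),12),("base R",(485,171),12)]:
    print(n,L(f(p,z)))
print('tcp',L(s['tcp_pos'][:2]*1000))
E
```

```text
under 89.05683696842416
postL fo [-26.1 -25.3]
postL in [-26.  -12.7]
postR in [-26.1  12.8]
postR out [-26.1  24.3]
hdl L [-42.1  -7.6]
hdl R [-42.1  10.1]
end L [-135.2   -6.5]
end R [-135.3   11. ]
head L [-22.  -26.3]
head R [-22.   27.4]
keeper tip [-1.  64.3]
base L [ -99.  -102.5]
base R [-99.9 111.4]
tcp [ 2.1 -0. ]
```

```bash
python3 -m creep '[[0.4,0,-1,-10,0.003],[0.4,0,-1,-20,0.003],[0.4,0,-1,-30,0.003],[0.4,0,-1,-37,0.003],[0.4,0,-1,-42,0.003],[0.4,0,-1,-45,0.003],[0.4,0,-1,-46,0.003],[0.4,0,-1,-46,0.003]]'
python3 - <<'E'
from h import *
s=sense();print(s['tcp_pos'],np.round(s['ee_rot'],4)[:,2],s['wrist_force'])
c=capture("wrist");big(c,(130,0,390,300),2,f"pics/w7.png")
E
```

```text
time_s: 9.65
tcp_pos: [0.5832, 0.1163, 0.0885]
ee_rot: [[0.003, 0.176, 0.984], [-0.004, 0.984, -0.176], [-1.0, -0.003, 0.004]]
wrist_force: [-0.3, -0.4, -0.8]
gripper_width: 0.64
[0.58318471 0.11633784 0.08852372] [ 0.9844 -0.1758  0.0036] [-0.29145174 -0.414257   -0.7512101 ]
```

View pics/w7.png

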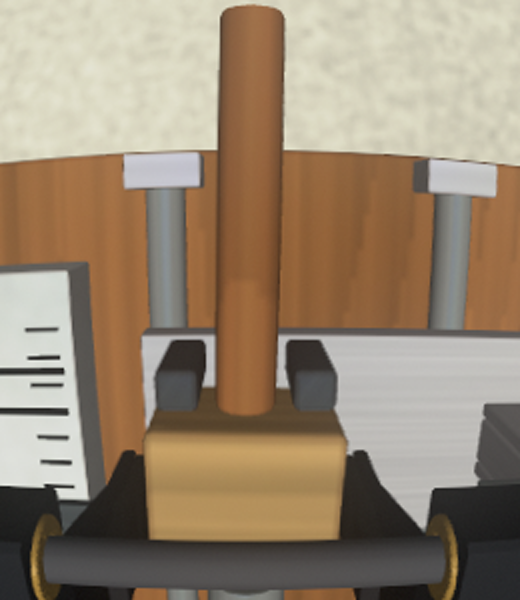

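```bash
python3 -m creep '[[0.4,0,0,-1,0],[0.4,0,0,-1,0],[0.7,0,0,-1,0],[0.75,0,0,-1,0],[0.78,0,0,-1,0],[0.78,0,0,-1,0],[0.78,0,0,-1,0],[0.78,0,0,-1,0]]'
python3 -m creep '[[0.78,0,0,15,0],[0.78,0,0,35,0],[0.78,0,0,55,0],[0.78,0,0,80,0],[0.8,0,0,105,0],[0.8,0,0,120,0],[0.8,0,0,120,0],[0.8,0,0,120,0]]'
python3 - <<'E'
from h import *
s=sense();print(s['tcp_pos'],np.round(s['ee_rot'],4)[:,2],s['wrist_force'])
c=capture("wrist");big(c,(130,0,430,300),2,f"pics/w8.png")
c=capture("side");big(c,(200,120,300,220),6,f"pics/s8.png")
E
```

```text
time_s: 10.5
tcp_pos: [0.5833, 0.1164, 0.0877]
ee_rot: [[0.003, 0.176, 0.984], [-0.004, 0.984, -0.176], [-1.0, -0.003, 0.004]]
wrist_force: [-1.0, -0.1, 0.5]
gripper_width: 0.775
time_s: 11.3
tcp_pos: [0.5829, 0.1164, 0.2072]
ee_rot: [[0.003, 0.176, 0.984], [-0.003, 0.984, -0.176], [-1.0, -0.003, 0.003]]
wrist_force: [-0.6, 0.5, -0.8]
gripper_width: 0.802
[0.58286391 0.11636152 0.2072317 ] [ 0.9844 -0.176   0.0032] [-0.63932867  0.53015435 -0.78576468]
```

View pics/w8.png

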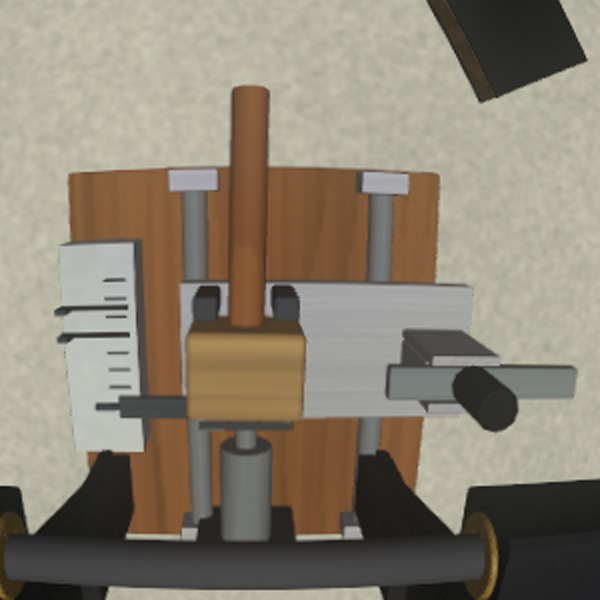

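View pics/s8.png

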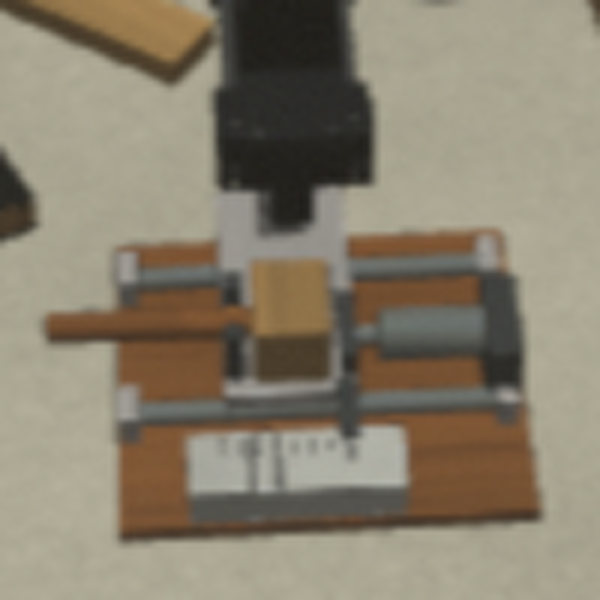

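```bash
python3 - <<'E'
from h import *
c=capture("wrist")
for p in [(470,408),(492,431),(518,408),(492,409)]:print(fray(c,(130+p[0]/2,p[1]/2),.133)*1000)
E
python3 -m creep '[[0.8,5,25,0,0],[0.8,10,55,0,0],[0.8,14,80,0,0],[0.8,17,95,0,0],[0.8,17,105,0,0],[0.8,17,105,-5,0],[0.8,17,105,-10,0],[0.8,17,105,-10,0]]'
python3 - <<'E'
from h import *
s=sense();print(s['tcp_pos'])
c=capture("wrist");big(c,(130,60,430,360),2,f"pics/w9.png")
c=capture("scene");big(c,(230,150,350,270),5,f"pics/s9.png")
E
```

```text
[594.60255033 207.87438069 133.        ]
[606.95424941 217.56310099 133.        ]
[598.80694215 229.97876098 133.        ]
[596.93341279 217.79519878 133.        ]
time_s: 12.25
tcp_pos: [0.5988, 0.2199, 0.195]
ee_rot: [[-0.002, 0.177, 0.984], [-0.006, 0.984, -0.177], [-1.0, -0.006, -0.001]]
wrist_force: [-0.4, -1.5, -0.2]
gripper_width: 0.803
[0.59880326 0.21990912 0.19495527]
```

View pics/w9.png

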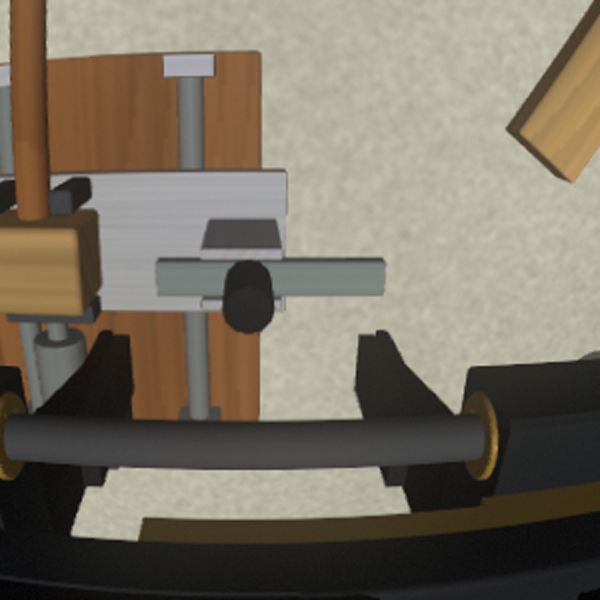

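View pics/s9.png

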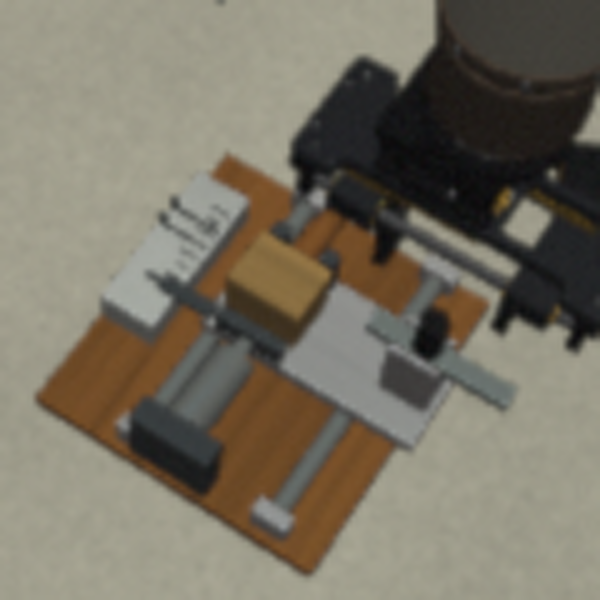

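```bash
python3 -m creep '[[0.8,0,0,-15,0],[0.8,0,0,-30,0],[0.8,0,0,-45,0],[0.8,0,0,-58,0],[0.8,0,0,-68,0],[0.8,0,0,-72,0],[0.8,0,0,-72,0],[0.8,0,0,-72,0]]'
python3 -m creep '[[0.7,0,0,0,0],[0.55,0,0,0,0],[0.4,0,0,0,0],[0.3,0,0,0,0],[0.15,0,0,0,0],[0.15,0,0,0,0],[0.15,0,0,0,0],[0.15,0,0,0,0]]'
python3 - <<'E'
from h import *
s=sense();print(s['tcp_pos'],s['wrist_force'])
th=np.radians(-10.3)
print('62mm along -y:',-62*np.array([-np.sin(th),np.cos(th)]))
c=capture("wrist");big(c,(130,60,430,360),2,f"pics/w10.png")
E
```

```text
time_s: 13.15
tcp_pos: [0.5999, 0.2203, 0.1247]
ee_rot: [[0.001, 0.177, 0.984], [-0.005, 0.984, -0.177], [-1.0, -0.004, 0.002]]
wrist_force: [-0.0, -0.4, 0.5]
gripper_width: 0.8
time_s: 13.95
tcp_pos: [0.5999, 0.2205, 0.1246]
ee_rot: [[0.001, 0.177, 0.984], [-0.004, 0.984, -0.177], [-1.0, -0.004, 0.002]]
wrist_force: [-0.8, 0.0, 0.3]
gripper_width: 0.224
[0.59991455 0.22046042 0.12463799] [-0.82425137  0.0184391   0.25046245]
62mm along -y: [-11.08573734 -61.00087235]
```

View pics/w10.png

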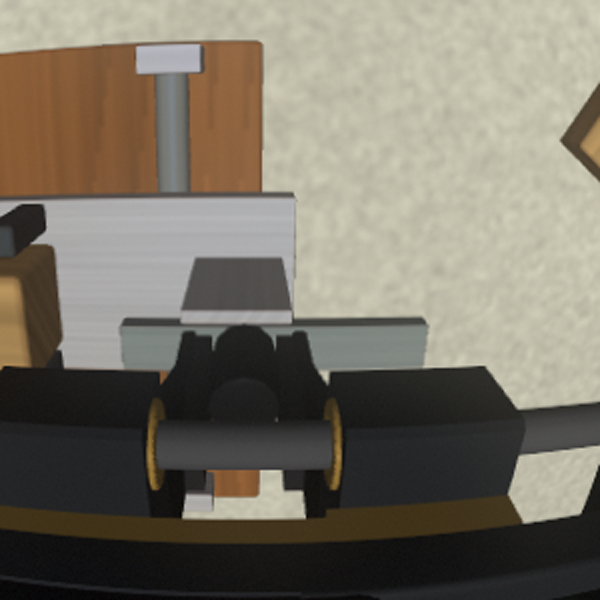

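```bash
python3 -m creep '[[0.15,-1,-6,0,0],[0.15,-2.3,-13,0,0],[0.15,-3.8,-21,0,0],[0.15,-5.3,-29,0,0],[0.15,-6.7,-37,0,0],[0.15,-8.2,-45,0,0],[0.15,-9.6,-53,0,0],[0.15,-10.5,-58,0,0]]'
python3 - <<'E'
from h import *
s=sense();print(s['tcp_pos'],s['wrist_force'])
th=np.radians(-10.3);d=s['tcp_pos'][:2]*1000-[580.7,117.7];print(d@np.array([[np.cos(th),-np.sin(th)],[np.sin(th),np.cos(th)]]))
E
```

```text
time_s: 14.8
tcp_pos: [0.5894, 0.1615, 0.1247]
ee_rot: [[0.002, 0.177, 0.984], [-0.004, 0.984, -0.177], [-1.0, -0.004, 0.002]]
wrist_force: [0.9, 1.5, -1.8]
gripper_width: 0.222
[0.58944336 0.16154423 0.1246569 ] [ 0.8571982   1.48705629 -1.80139772]
[ 0.76301143 44.70101357]
```

```bash
python3 -m creep '[[0.15,-0.3,-1,0,0],[0.15,-0.4,-2,0,0],[0.15,-0.4,-2,0,0],[0.15,-0.4,-2,0,0],[0.15,-0.4,-2,0,0],[0.15,-0.4,-2,0,0],[0.15,-0.4,-2,0,0],[0.15,-0.4,-2,0,0]]'
python3 -m creep '[[0.3,0,0,0,0],[0.4,0,0,0,0],[0.5,0,0,0,0],[0.5,0,0,0,0],[0.5,0,0,20,0],[0.5,0,0,45,0],[0.5,0,0,65,0],[0.5,0,0,70,0]]'
python3 - <<'E'
from h import *
s=sense();print(s['tcp_pos'],s['wrist_force'],np.round(s['ee_rot'],4)[:,2])
c=capture("wrist");big(c,(130,60,430,360),2,f"pics/w11.png")
c=capture("scene");big(c,(230,150,350,270),5,f"pics/s11.png")
E
```

```text
time_s: 15.6
tcp_pos: [0.589, 0.1594, 0.1247]
ee_rot: [[0.002, 0.177, 0.984], [-0.005, 0.984, -0.177], [-1.0, -0.004, 0.002]]
wrist_force: [1.1, -0.8, -0.8]
gripper_width: 0.217
time_s: 16.4
tcp_pos: [0.5902, 0.16, 0.1974]
ee_rot: [[0.006, 0.177, 0.984], [-0.003, 0.984, -0.177], [-1.0, -0.002, 0.007]]
wrist_force: [0.4, -0.5, 0.1]
gripper_width: 0.498
[0.59018564 0.1599532  0.1974262 ] [ 0.40285097 -0.51985273  0.09744775] [ 0.9843 -0.1766  0.0065]
```

View pics/w11.png

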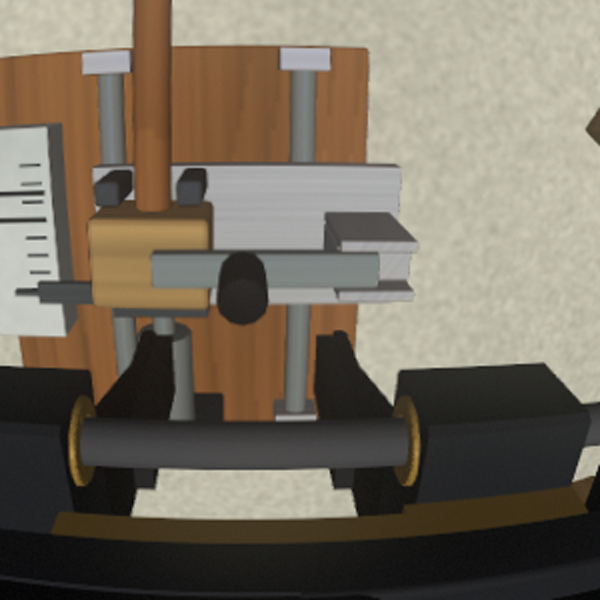

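View pics/s11.png

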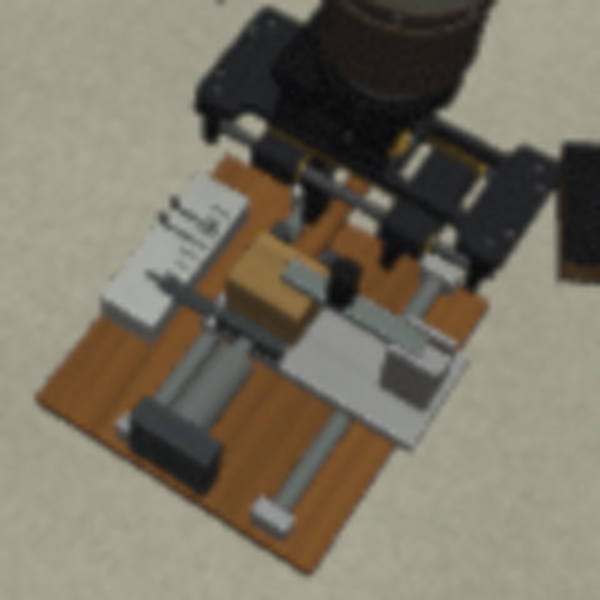

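```bash
python3 -m creep '[[0.5,-15,-4,0,0],[0.5,-35,-9,0,0],[0.5,-55,-14,0,0],[0.5,-75,-19,0,0],[0.5,-92,-23,0,0],[0.5,-103,-25,-10,0],[0.5,-103,-25,-30,0],[0.5,-103,-25,-40,0]]'
python3 - <<'E'
from h import *
s=sense();print(s['tcp_pos'],s['wrist_force'],np.round(s['ee_rot'],4)[:,2])
c=capture("wrist");cv2.imwrite(f"pics/w12.png",c['image'])
c=capture("side");big(c,(180,110,300,230),5,f"pics/s12.png")
E
```

```text
time_s: 17.3
tcp_pos: [0.4843, 0.1338, 0.1528]
ee_rot: [[-0.001, 0.178, 0.984], [-0.005, 0.984, -0.178], [-1.0, -0.006, -0.0]]
wrist_force: [-0.4, -0.9, -0.9]
gripper_width: 0.501
[0.48430979 0.13381358 0.15278813] [-0.3555761  -0.90287808 -0.8752498 ] [ 9.841e-01 -1.775e-01 -4.000e-04]
```

View pics/w12.png

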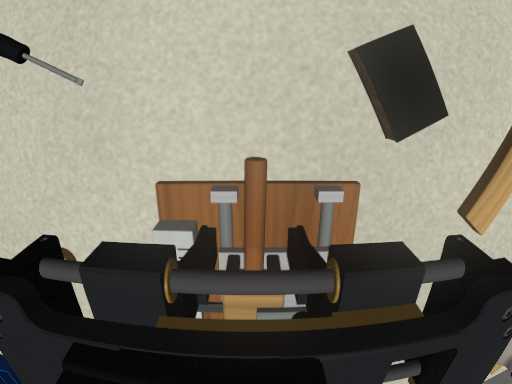

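View pics/s12.png

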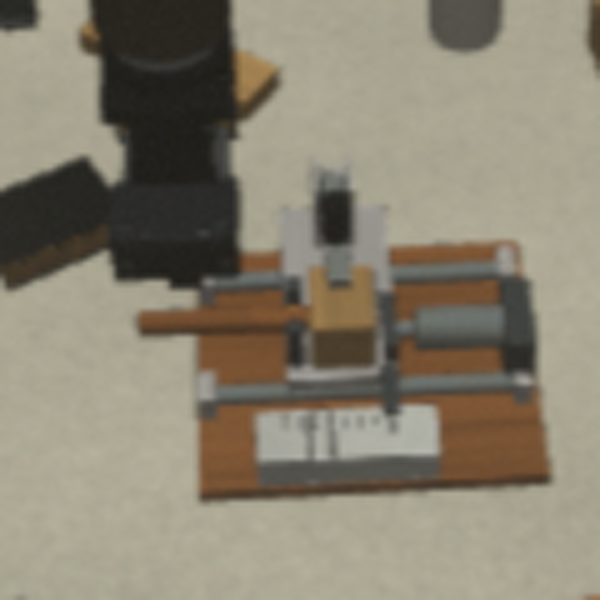

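```bash
python3 -m creep '[[0.5,1,0,-18,0],[0.5,2,1,-36,0],[0.5,2,1,-54,0],[0.5,2,1,-68,0],[0.5,2,1,-80,0],[0.5,2,1,-87,0],[0.5,2,1,-90,0],[0.5,2,1,-90,0]]'
python3 -m creep '[[0.4,0,0,0,0],[0.3,0,0,0,0],[0.15,0,0,0,0],[0.1,0,0,0,0],[0.1,0,0,0,0],[0.1,0,0,0,0],[0.1,0,0,0,0],[0.1,0,0,0,0]]'
python3 - <<'E'
from h import *
s=sense();print(s['tcp_pos'],s['wrist_force'],np.round(s['ee_rot'],4)[:,2])
c=capture("wrist");cv2.imwrite(f"pics/w13.png",c['image'])
c=capture("scene");big(c,(220,150,350,250),6,f"pics/s13.png")
E
```

```text
time_s: 18.2
tcp_pos: [0.487, 0.1349, 0.0628]
ee_rot: [[-0.002, 0.177, 0.984], [-0.007, 0.984, -0.177], [-1.0, -0.007, -0.001]]
wrist_force: [0.5, -0.4, -0.6]
gripper_width: 0.496
time_s: 19.0
tcp_pos: [0.487, 0.1349, 0.0629]
ee_rot: [[-0.002, 0.177, 0.984], [-0.007, 0.984, -0.177], [-1.0, -0.007, -0.001]]
wrist_force: [-0.0, 0.1, 0.1]
gripper_width: 0.193
[0.48703827 0.13494593 0.062852  ] [-0.02984175  0.11126648  0.14794603] [ 9.841e-01 -1.774e-01 -9.000e-04]
```

View pics/w13.png

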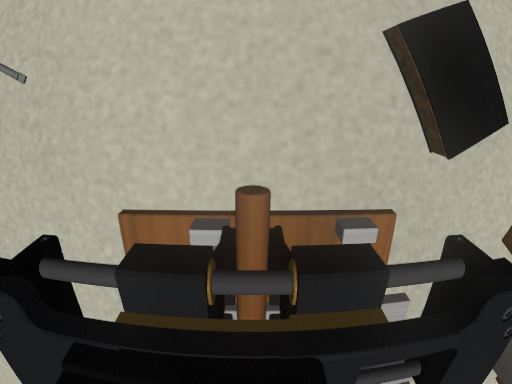

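View pics/s13.png

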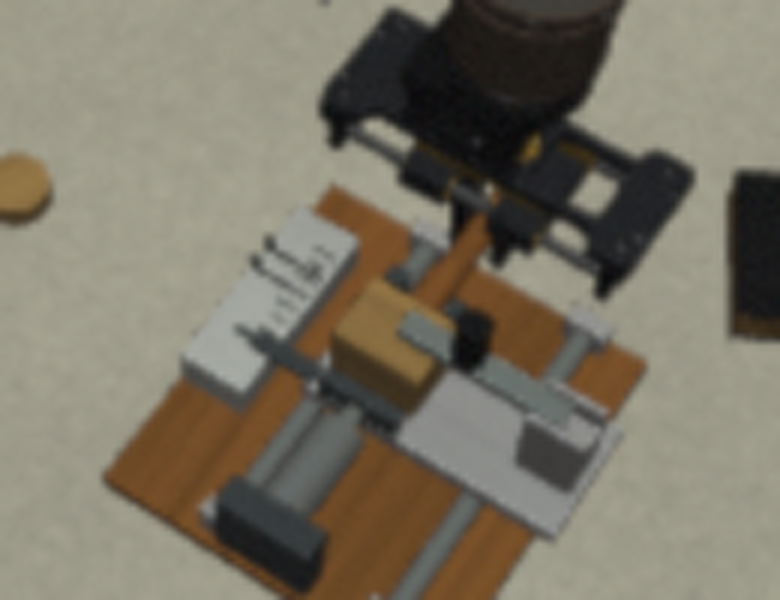

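```bash
python3 -m creep '[[0.1,-2,0.4,0,0],[0.1,-5,0.9,0,0],[0.1,-8,1.4,0,0],[0.1,-11,2,0,0],[0.1,-14,2.5,0,0],[0.1,-17,3.1,0,0],[0.1,-19.7,3.6,0,0],[0.1,-19.7,3.6,0,0]]'
python3 - <<'E'
from h import *
s=sense();print(s['tcp_pos'],s['wrist_force'],np.round(s['ee_rot'],4)[:,2])
c=capture("scene");big(c,(220,150,350,250),6,f"pics/s14.png")
E
```

```text
time_s: 19.9
tcp_pos: [0.4678, 0.1386, 0.0631]
ee_rot: [[-0.0, 0.177, 0.984], [-0.006, 0.984, -0.177], [-1.0, -0.006, 0.001]]
wrist_force: [6.1, -3.6, -1.2]
gripper_width: 0.193
[0.46784238 0.13861379 0.06313792] [ 6.05153678 -3.57328231 -1.18905523] [ 9.843e-01 -1.768e-01  7.000e-04]
```

View pics/s14.png

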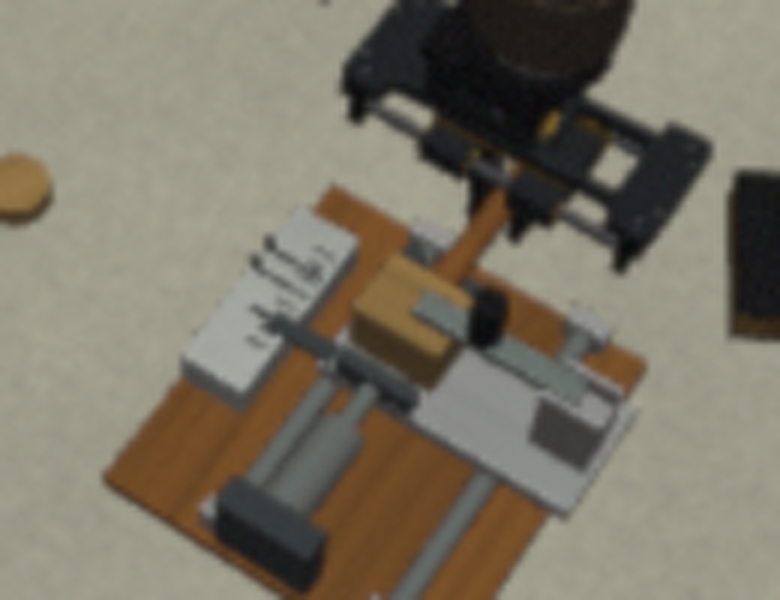

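```bash
python3 -m creep '[[0.1,-3,0.6,0,0],[0.1,-7,1.3,0,0],[0.1,-11,2,0,0],[0.1,-15,2.7,0,0],[0.1,-19,3.4,0,0],[0.1,-23,4.2,0,0],[0.1,-26,4.7,0,0],[0.1,-28,5.1,0,0]]'
python3 - <<'E'
from h import *
s=sense();print(s['tcp_pos'],s['wrist_force'],np.round(s['ee_rot'],4)[:,2])
c=capture("scene");big(c,(220,150,350,250),6,f"pics/s15.png")
c=capture("side");big(c,(200,150,300,220),7,f"pics/s15b.png")
E
```

```text
time_s: 20.75
tcp_pos: [0.4418, 0.1437, 0.0636]
ee_rot: [[0.004, 0.176, 0.984], [-0.006, 0.984, -0.176], [-1.0, -0.005, 0.005]]
wrist_force: [11.4, -7.1, -3.7]
gripper_width: 0.194
[0.44183199 0.14365072 0.06356018] [11.39719559 -7.09642494 -3.71906839] [ 0.9844 -0.176   0.0046]
```

View pics/s15.png

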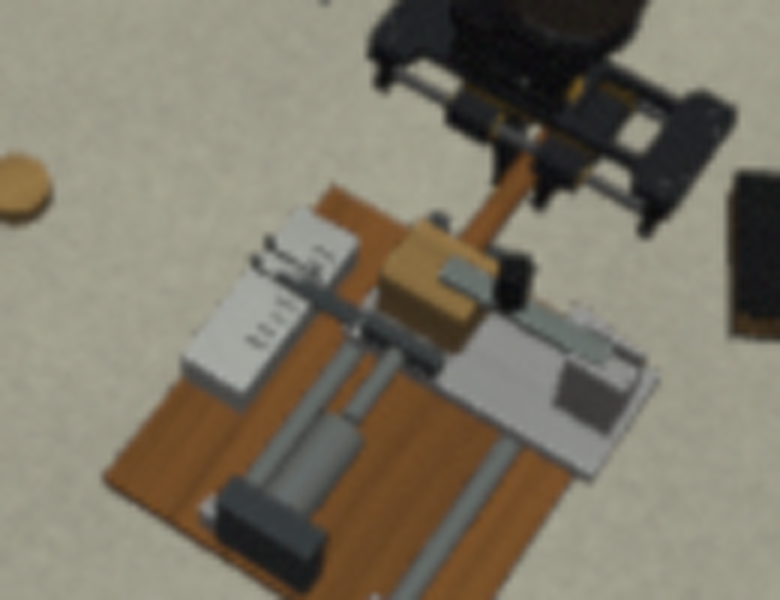

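View pics/s15b.png

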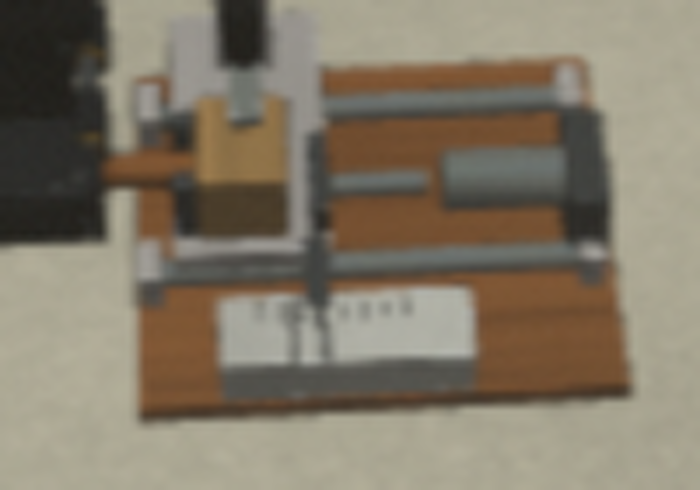

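```bash
python3 -m creep '[[0.1,-2,0,0,0],[0.1,-4,0,0,0],[0.1,-5,0,0,0],[0.1,-5,0,0,0],[0.1,-5,0,0,0],[0.1,-5,0,0,0],[0.1,-5,0,0,0],[0.1,-5,0,0,0]]'
python3 - <<'E'
from h import *
s=sense();print(s['tcp_pos'],s['wrist_force'],np.round(s['ee_rot'],4)[:,2])
c=capture("scene");big(c,(240,170,300,220),12,f"pics/s16.png")
c=capture("side");big(c,(210,180,290,215),10,f"pics/s16b.png")
E
```

```text
time_s: 21.65
tcp_pos: [0.4393, 0.144, 0.064]
ee_rot: [[0.009, 0.175, 0.984], [-0.004, 0.985, -0.175], [-1.0, -0.003, 0.009]]
wrist_force: [11.9, -7.5, -5.6]
gripper_width: 0.196
[0.43934029 0.14398376 0.06397697] [11.94955878 -7.54558357 -5.55931407] [ 0.9845 -0.1752  0.0092]
```

View pics/s16.png

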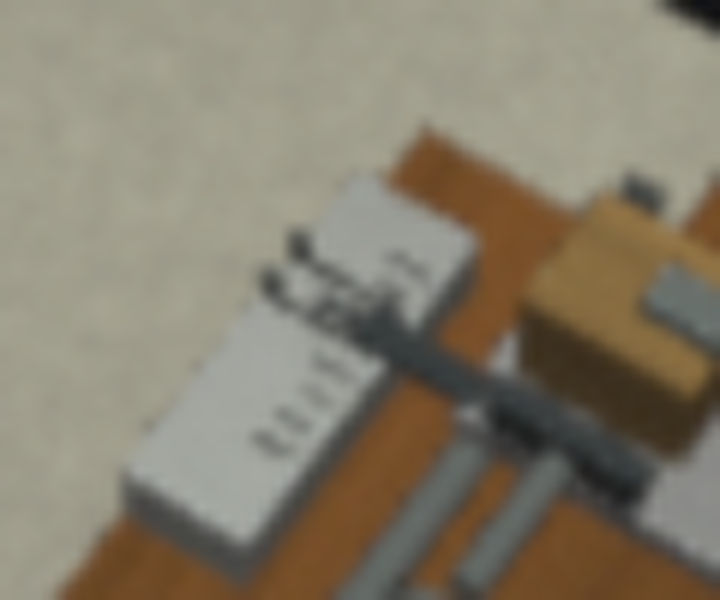

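View pics/s16b.png

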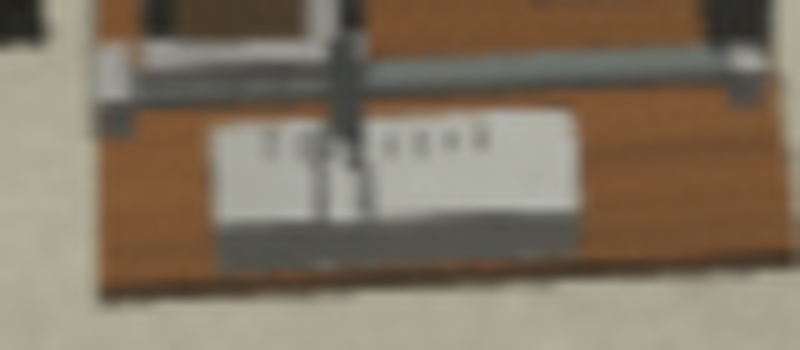

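```bash
cat > trav.py <<'E'
from h import *
# carriage travel by matching carriage patches seen at rest (scene, crop s13) in the present picture, along the predicted image path
def trav(c):
    th=np.radians(-10.3);ax=np.array([np.cos(th),np.sin(th)]);ay=np.array([-np.sin(th),np.cos(th)]);o=np.array([580.7,117.7])
    ref=cv2.imread('pics/s13.png').astype(np.float32)
    cur=cv2.resize(c['image'][150:250,220:350],None,fx=6,fy=6,interpolation=cv2.INTER_CUBIC).astype(np.float32)
    P=lambda x,y,z:(proj(c,np.r_[o+ax*x+ay*y,z]/1000.)-[220,150])*6
    out=[]
    for nm,x,y,z,w in [("pointerarm",30,-50,45,22),("knob",0,43,120,24),("bar",0,75,97,26),("block",5,88,80,30)]:
        p=P(x,y,z).round().astype(int);t=ref[p[1]-w:p[1]+w,p[0]-w:p[0]+w]
        r=cv2.matchTemplate(cur,t,cv2.TM_CCOEFF_NORMED)
        best=max(((r[tuple((P(x-d,y,z).round().astype(int)-w)[::-1])],d) for d in np.arange(0,65,.5)))
        out.append((nm,round(float(best[0]),3),best[1]))
    return out
if __name__=="__main__":
    print(trav(capture("scene")))
E
python3 trav.py
```

```text
[('pointerarm', 0.971, np.float64(45.5)), ('knob', 0.86, np.float64(43.5)), ('bar', 0.415, np.float64(22.0)), ('block', 0.979, np.float64(45.0))]
```

```bash
python3 -m creep '[[0.1,-2,0.4,0,0],[0.1,-4,0.7,0,0],[0.1,-4,0.7,0,0],[0.1,-4,0.7,0,0],[0.1,-4,0.7,0,0],[0.1,-4,0.7,0,0],[0.1,-4,0.7,0,0],[0.1,-4,0.7,0,0]]'
python3 trav.py
python3 -c "
from h import *
s=sense();print(s['tcp_pos'],s['wrist_force'])
c=capture('side');big(c,(180,110,300,230),5,'pics/s17.png')"
```

```text
time_s: 22.6
tcp_pos: [0.4374, 0.1445, 0.0642]
ee_rot: [[0.012, 0.175, 0.985], [-0.004, 0.985, -0.175], [-1.0, -0.001, 0.013]]
wrist_force: [12.1, -7.3, -4.8]
gripper_width: 0.2
[('pointerarm', 0.988, np.float64(47.0)), ('knob', 0.868, np.float64(46.0)), ('bar', 0.383, np.float64(24.0)), ('block', 0.979, np.float64(47.0))]
[0.43743914 0.14449962 0.06422661] [13.12479765 -7.61748692 -5.37841493]
```

View pics/s17.png

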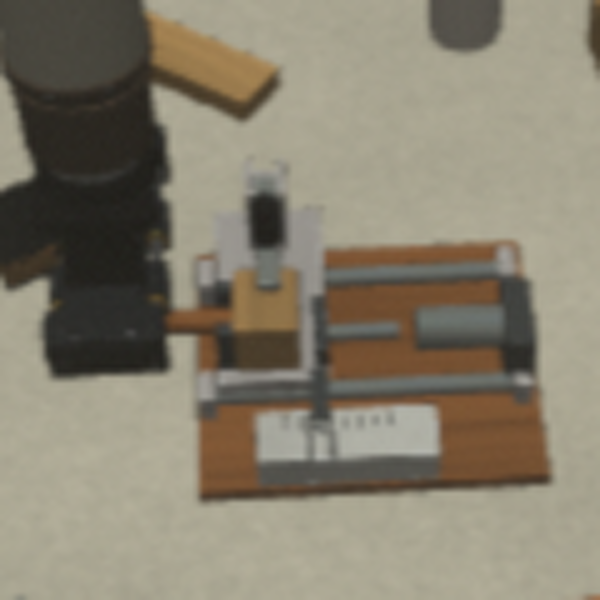

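```bash
python3 -m creep '[[0.1,1,-0.2,0,0],[0.1,4,-0.8,0,0],[0.1,8,-1.5,0,0],[0.1,12,-2.2,0,0],[0.1,16,-2.9,0,0],[0.1,20,-3.6,0,0],[0.1,24,-4.4,0,0],[0.1,28,-5.1,0,0]]'
python3 trav.py; python3 -c "
from h import *
s=sense();print(s['tcp_pos'],s['wrist_force'])"
```

```text
time_s: 23.5
tcp_pos: [0.4662, 0.1392, 0.0642]
ee_rot: [[0.013, 0.175, 0.984], [-0.004, 0.985, -0.175], [-1.0, -0.001, 0.014]]
wrist_force: [6.1, -4.0, -2.5]
gripper_width: 0.193
[('pointerarm', 0.984, np.float64(18.0)), ('knob', 0.941, np.float64(18.0)), ('bar', 0.972, np.float64(17.5)), ('block', 0.983, np.float64(18.5))]
[0.46673769 0.13921542 0.06420443] [ 7.46122862 -4.56122763 -3.69486926]
```

```bash
python3 -m creep '[[0.1,2,-0.4,0,0],[0.1,5,-0.9,0,0],[0.1,8,-1.5,0,0],[0.1,11,-2,0,0],[0.1,14,-2.5,0,0],[0.1,16.5,-3,0,0],[0.1,18.5,-3.4,0,0],[0.1,19.8,-3.6,0,0]]'
python3 trav.py; python3 -c "
from h import *
s=sense();print(s['tcp_pos'],s['wrist_force'])
c=capture('side');big(c,(180,110,300,230),5,'pics/s18.png')"
```

```text
time_s: 24.35
tcp_pos: [0.4859, 0.1355, 0.0639]
ee_rot: [[0.012, 0.175, 0.984], [-0.004, 0.985, -0.175], [-1.0, -0.002, 0.013]]
wrist_force: [0.0, -1.3, -0.7]
gripper_width: 0.194
[('pointerarm', 0.999, np.float64(0.5)), ('knob', 0.981, np.float64(0.0)), ('bar', 0.999, np.float64(0.0)), ('block', 0.999, np.float64(0.0))]
[0.4861832  0.1355887  0.06400507] [ 1.36710373  0.15888585 -2.0029305 ]
```

View pics/s18.png

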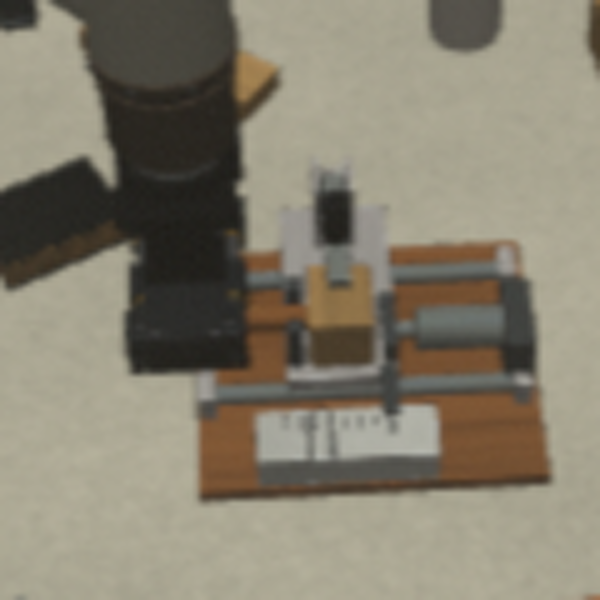

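Carriage back at rest. Release and rise.

```bash
python3 -m creep '[[0.2,0.5,0,0,0],[0.3,0.5,0,0,0],[0.4,0.5,0,0,0],[0.5,0.5,0,0,0],[0.55,0.5,0,0,0],[0.55,0.5,0,0,0],[0.55,0.5,0,0,0],[0.55,0.5,0,0,0]]'
python3 -m creep '[[0.55,0,0,12,0],[0.55,0,0,25,0],[0.55,0,0,45,0],[0.55,0,0,65,0],[0.55,0,0,85,0],[0.55,0,0,105,0],[0.55,0,0,120,0],[0.55,0,0,120,0]]'
python3 -m creep '[[0.55,0,0,5,0],[0.55,0,0,5,0],[0.55,0,0,5,0],[0.55,0,0,5,0],[0.55,0,0,5,0],[0.55,0,0,5,0],[0.55,0,0,5,0],[0.55,0,0,5,0]]'
python3 trav.py; python3 -c "
from h import *
c=capture('wrist');big(c,(100,60,420,300),2.4,'pics/w19.png')
c=capture('side');big(c,(180,110,300,230),5,'pics/s19.png')
cv2.imwrite('pics/f.png',capture('scene')['image'])"
```

```text
time_s: 25.25
tcp_pos: [0.4867, 0.1356, 0.0641]
ee_rot: [[0.013, 0.175, 0.984], [-0.004, 0.985, -0.175], [-1.0, -0.002, 0.014]]
wrist_force: [-0.5, -0.3, 1.0]
gripper_width: 0.552
time_s: 26.05
tcp_pos: [0.4878, 0.1362, 0.1862]
ee_rot: [[0.018, 0.175, 0.984], [-0.001, 0.985, -0.175], [-1.0, 0.002, 0.018]]
wrist_force: [0.4, -0.4, -0.1]
gripper_width: 0.551
time_s: 26.85
tcp_pos: [0.4878, 0.1362, 0.1911]
ee_rot: [[0.017, 0.175, 0.984], [-0.001, 0.985, -0.175], [-1.0, 0.002, 0.017]]
wrist_force: [-0.3, -0.1, -0.3]
gripper_width: 0.551
[('pointerarm', 0.999, np.float64(0.5)), ('knob', 0.994, np.float64(0.0)), ('bar', 0.999, np.float64(0.0)), ('block', 0.999, np.float64(0.0))]
```

View pics/w19.png

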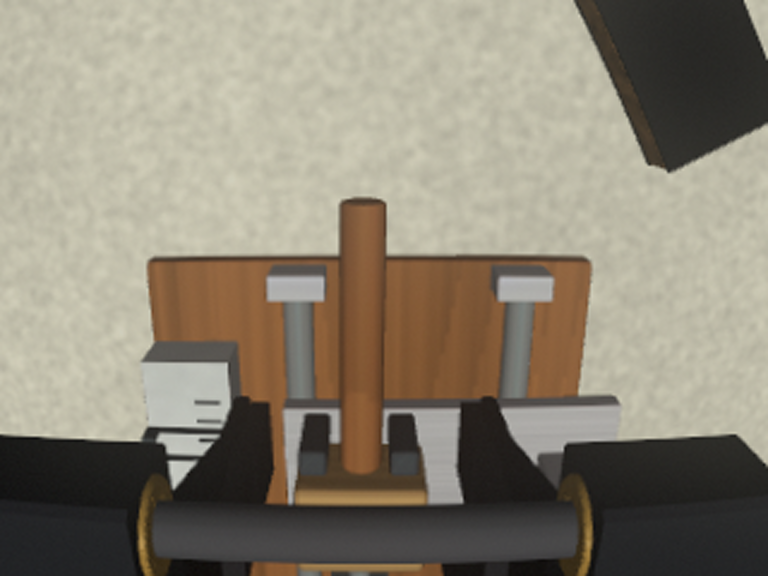

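View pics/s19.png

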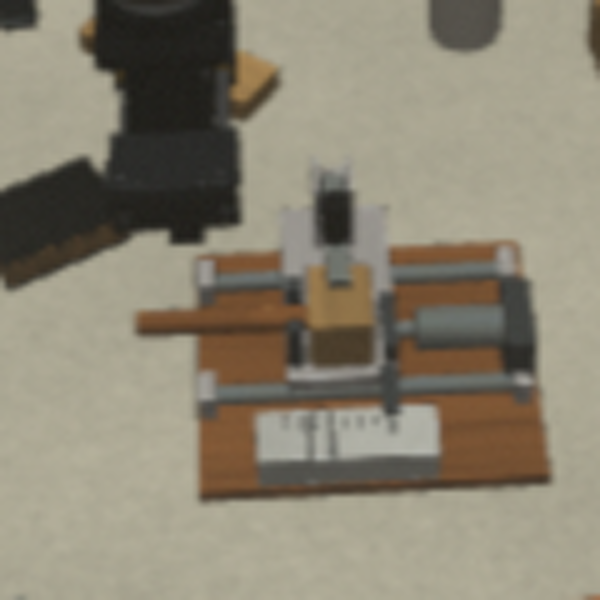

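View pics/f.png

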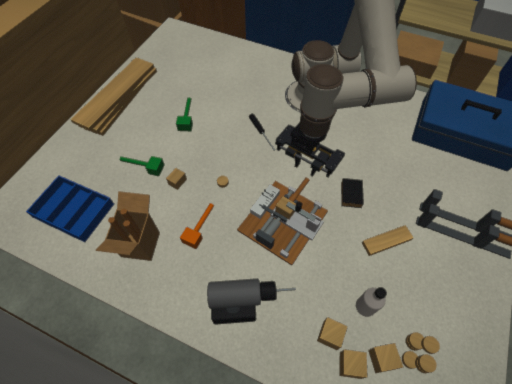

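```bash
python3 -c "
from station import *
print(finish_job())"
```

```text
the job is handed in; nothing more can be done
None
```

I set the mallet in the fork, released it, slid the keeper fully across and pulled the mallet by its handle. I then held it, eased it back, let go and handed the job in. The robot clock read about 27 s of the 72 allowed.

- **Pull:** camera matching put the carriage at about 45 mm and then 47 mm, inside the 40–55 mm band for more than a second. The wrist-force reading alone suggested about 2–3 mm less, roughly 42–44 mm, still inside the band. The wrist also read about 5 N of side load during the pull.
- **Return:** I moved the handle back at about 40 mm/s. The last check put the carriage within 0.5 mm of rest.
- **Final pictures:** the mallet is seated behind the posts with its handle out. The keeper is across, at about 71 of 72 mm by the tool position when I closed it. The gripper is clear of everything, and no bystander looks moved.

One matching patch, on the keeper bar, failed during the pull with a low score, so I left it out. The other patches agreed to within 2 mm.

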